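# Slide the scrap tray through the chute past its hold-open gate

## Robot

A 6-joint arm with a two-finger parallel gripper is mounted at the origin on a cart in front of the work surface, level with it; the furniture and walls round the work are solid. World frame = base frame: x ahead of the robot, y to its left, z up, the work surface at z = 0. Lengths are in m, angles in rad, forces in N, time in s.
With the tool pointing down it reaches from about 0.425 to 0.925 m from the base axis. Payload 12.5 kg.
Tool frame: the origin (TCP) lies at the very end of the fingers, on their centre line; the grasp point (between the pads) lies 19 mm behind it; z points along the fingers, y is the line along which they close (so a half turn about z gives the same grasp; the last joint's range is limited). The gripper opens to 85 mm and grips with 20 to 120 N. Pads are 22 mm wide; open, the fingers measure 114 mm over their backs; the gripper's body (76 mm by 85 mm) begins 54 mm behind the grasp point. The pads swing forward as they close: fully open they stand 13 mm farther back than shut.
Start: joints at [-0.106, 0.491, 1.559, -0, 1.092, -0.106], TCP at [0.625, 0, 0.231] pointing down, gripper open.
Joint ranges: [-3.1, 3.1], [-0.84, 2.19], [0.05, 2.79], [-1.13, 4.28], [0.06, 2.93], [-2.69, 2.69]. Speed limits (rad/s): [2.22, 2.22, 2.79, 3.14, 3.14, 3.14].

## Interface

Orientations are given as a 3x3 rotation matrix whose columns are the frame's x, y, z axes.
In Python, from cell import env gives the robot as it stands.
- The arm moves only by the tool move_arm, never from a script. Its argument "moves" is text: rows parted by semicolons, each of 4 numbers parted by spaces: the shift along the tool's x, y, z in mm, then the turn about the tool's z in degrees. In form: dx dy dz spin; .... A call has 1 to 10 rows; each row shifts and turns the commanded pose from where the row before left it, along the tool's axes as they then stand; what a row does not reach is not made up. A row lasts 1/8 s, in which the tool goes at most 62.5 mm and 10.7 degrees, less where a joint would pass 70% of its speed; a pose out of reach is approached as far as the arm can. A call with a gripper value outside its range is refused whole. "gripper" is the finger opening in mm, from 0 to 85.4, set as the call begins (left out, the last holds). The fingers move at their own pace and stop on an object; "squeeze" is the grip in N (left out, the last holds). Time passes only in rows, so rows that do not move let the fingers close. It gives the time, the measured TCP pose, the force, the opening and the grip force at its end, in the units of the state.
- env.state(): the state, without advancing time (a new reading comes with each control period).
- env.capture(name): name is "scene" or "side" or "wrist"; returns a dict with "color" (400x640x3 uint8, red, green, blue), "depth" (400x640 float32, m along the optical axis (not along the pixel's ray), 0 where there is no reading), "mtx" (3x3 intrinsics, pixels), "rvec" (rotation vector, rad) and "tvec" (3), from world to camera coordinates, as OpenCV has them; the wrist camera has in their place "mount" (4x4, takes a point from camera to tool coordinates, whose origin is the TCP and whose axes are the flange's). Camera axes: x right, y down, z forward; pixel columns grow to the right and rows downward; lengths in m; the calibration is good to about 2 mm. The wrist camera is an equidistant fisheye: a pixel r from the principal point sees the ray r / f radians off the axis. A picture is of the moment at which its call begins: read the wrist's pose just before it.
- env.job_done(): hands the job in; it is judged then, once.
The state is a dict: "t": time; "joints": joint angles; "qd": joint speeds; "joint_efforts": joint torques, N m; "tcp_pos": TCP position; "orientation": TCP orientation; "wrist_force": force on the tool from outside, world axes, zero at the start; "wrist_torque": the same for the moment, N m; "width": finger opening in m; "grip_force": force on a finger pad.
Only numpy, scipy, OpenCV 4.12 (cv2) and the standard library are available. Lean on these libraries where they do the work, as an engineer would, in place of code of your own. Each camera call takes 0.05 s, during which the arm holds its last target. There are 200 camera calls.

## Task

Send the clear tray of red glass scraps down the plywood chute into the bay at its closed end: press the yellow bar down with one fingertip so that the hinged red gate sinks below the chute floor, hold it down, and with another finger of the same hand push the tray over the gate until all of it is past. Then let go, so that the gate springs fully up behind the tray, and move clear. Only push the tray, never lift or tip it or let the gate rise under it, and leave the jars, beaker, cork, tape roll and matchbox where they stand.

Things in the scene. Friction and masses are not known exactly. Their poses are not given: they have to be found in the camera images.
- chute: Fixed plywood chute, metal floor. Origin: on the bench top, mid-width, at the gate. y: the way the tray travels (roughly to the robot's left, yaw varies); x: to the far wall, away from the robot. In its frame, mm: floor top z 40; inside x -39 to 39; walls 7 thick, tops z 60; open start y -200; rubber end stop at y 121; the gate rises through an 18 wide floor slot at y 0.
- gate (a joint): Hinge of red gate + yellow bar (one rigid piece), axis along chute y at x 52, z 22 mm. 0 = shut (gate up); grows as the bar is pressed; stop at 0.31 rad. Sprung shut: about 2 N on the bar starts it, 5 N holds it at 0.28. From 0.23 on the gate is below the floor. The gate is 10 mm thick along y and spans chute x -36 to 30. The tray cannot push it open.
- bar_near (a point): Top face of the yellow bar, middle of its width, at its start end (chute y -200 mm). The bar is a flat plate 50 wide, 255 long (along the chute), 5 thick, outside the wall on the robot's side. Shut, it slopes up away from the chute, this point at chute x -72, z 92. At 0.28 rad it is level: top z 56, over chute x -112 to -62, y -200 to 55. A fingertip may slide along it.
- bar_far (a point): The same point at the bar's other end (chute y = +55 mm).
- gate_top (a point): Top edge of the red gate at its end nearest the robot; chute z about 57 mm when shut, 35 mm at 0.28 rad (floor 40 mm).
- tray: Loose clear acrylic open box with red glass scraps: 67 mm across the chute, 85 along it, 45 tall, about 0.2 kg. Origin: centre of its underside; its y axis lies along the chute. Starts on the chute floor before the gate, centre at chute y -120 to -80. All of it is past the gate when its centre is beyond y 48; against the end stop its centre is at 78.
- frit_jar: Bystander: white jar with screw lid, 59 mm wide, 78 mm tall, origin under its centre.
- cork: Bystander: cork stopper, 34 mm wide, 30 mm tall, origin under its centre.
- tape_roll: Bystander: roll of masking tape lying flat, 75 mm wide, 18 mm tall, origin under its centre.
- beaker: Bystander: tall glass beaker, 73 mm wide, 110 mm tall, origin under its centre.
- amber_jar: Bystander: small amber jar, 57 mm wide, 62 mm tall, origin under its centre.
- matchbox: Bystander: matchbox, 36 x 60 x 16 mm, origin under its centre.
Things that resemble listed ones, but are neither listed nor needed, are in the scene too. What is shaped like the tray but pink is not meant.

How it is judged:
By the outcome, as a careful person would: the job done as asked, in the order asked, and still so for the second after the job is handed in, with the robot touching nothing.
It also fails if it takes over 38 s, if anything falls off the work surface, if the arm or the gripper's body presses on something with over 40 N, if the wrist force passes 120 N, or if a joint passes its speed limit or range.

## Working session

There is one attempt and no reset: what is moved stays moved. The work goes in short steps, Python scripts to look and compute and a tool call to move; the robot and the scene stay as the last step left them, time stands still between calls to the robot, and variables do not carry over. Pictures are saved under pics/ and viewed, at most 10 in all, crops included, and the job is handed in when it is done.

Besides the shell and the picture viewer there is one more tool, called after ">>>" in YAML: its name, and indented under it one key for each argument. move_arm: Moves the arm, as the interface text tells. Its arguments: {"type":"object","properties":{"moves":{"type":"string"},"gripper":{"type":"number"},"squeeze":{"type":"number"}},"required":["moves"]}

```bash
mkdir -p pics; ls; cat > h.py <<'E'
import numpy as np, cv2
from cell import env
def load(n):
    z=np.load(f'pics/{n}.npz'); return {k:z[k] for k in z}
def snap(n,name):
    s=env.state(); c=env.capture(n); cv2.imwrite(f'pics/{name}.png',c['color'][:,:,::-1])
    np.savez(f'pics/{name}.npz',tcp=s['tcp_pos'],R=s['orientation'],**c); return c
def cam(c):
    R=cv2.Rodrigues(c['rvec'])[0]; return R,-R.T@c['tvec'].ravel()
def ray(c,u,v):
    R,o=cam(c);d=R.T@np.linalg.solve(c['mtx'],[u,v,1.]);return o,d
def onz(c,u,v,z):
    o,d=ray(c,u,v);return o+d*(z-o[2])/d[2]
def dep(c,u,v):
    o,d=ray(c,u,v);return o+d*c['depth'][int(v),int(u)]
def tri(c1,p1,c2,p2):
    o1,d1=ray(c1,*p1);o2,d2=ray(c2,*p2);A=np.c_[d1,-d2];t=np.linalg.lstsq(A,o2-o1,rcond=None)[0]
    a=o1+d1*t[0];b=o2+d2*t[1];return (a+b)/2,np.linalg.norm(a-b)
E
python3 - <<'E'
from h import *
a=snap('scene','s0');b=snap('side','d0')
print(cam(a)[1],cam(b)[1],env.state())
E
```

```text
pics
[0.00242501 0.74463218 0.46037603] [-0.02968521 -0.82582167  0.53698338] {'t': 0.1, 'joints': array([-1.05607744e-01,  4.91499189e-01,  1.55939174e+00,  1.11948934e-05,
        1.09173724e+00, -1.05629109e-01]), 'qd': array([ 0.00198814, -0.00146831, -0.00185228, -0.00155003,  0.00097473,
       -0.00033924]), 'joint_efforts': array([ 1.65888025e-03, -6.19446945e+01, -2.62024283e+01, -1.08395730e-04,
        2.98314291e-03, -4.12389943e-05]), 'tcp_pos': array([6.24790961e-01, 4.25915324e-05, 2.30785128e-01]), 'orientation': array([[-1.61388375e-05,  9.99999471e-01, -1.02870003e-03],
       [ 9.99999993e-01,  1.62612970e-05,  1.19034714e-04],
       [ 1.19051379e-04, -1.02869810e-03, -9.99999464e-01]]), 'wrist_force': array([ 0.73649123,  0.33915894, -0.33903197]), 'wrist_torque': array([ 0.03683796, -0.00972342,  0.03875463]), 'grip_force': 0.0, 'width': 0.08516722877672987}
```

View pics/s0.png

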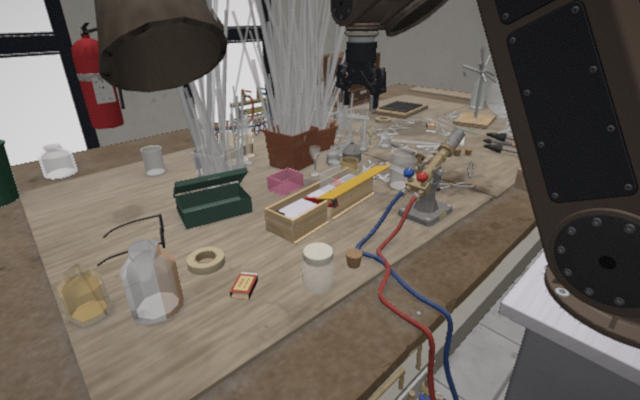

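View pics/d0.png

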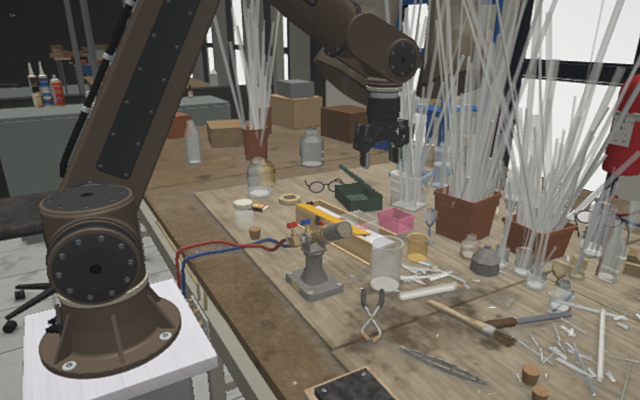

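The scene view has the chute at about (265–375, 165–235), the yellow bar at (320–390, 165–200), the pink decoy at (285, 180) and a burner at (425, 190). The side view has the bar at (300–345, 205–230) and the pink box at (395, 217).

```bash
python3 - <<'E'
from h import *
a=cv2.imread('pics/s0.png')[150:250,250:410];b=cv2.imread('pics/d0.png')[185:285,265:425]
f=lambda x:cv2.resize(x,None,fx=4.6,fy=3.0*1.0 if 0 else 4.6,interpolation=cv2.INTER_CUBIC)
cv2.imwrite('pics/c0.png',np.vstack([cv2.resize(a,(480*1,300)),cv2.resize(b,(480,300))]))
w=snap('wrist','w0');print(w['mtx'],w['mount'])
E
```

```text
[[309.70691629   0.         320.97008058]
 [  0.         309.70691629 194.93105763]
 [  0.           0.           1.        ]] [[-2.96766495e-04 -9.45507919e-01 -3.25598968e-01  8.34076091e-02]
 [ 9.99999911e-01 -1.83425451e-04 -3.78798045e-04 -6.31926000e-04]
 [ 2.98433413e-04 -3.25599051e-01  9.45507889e-01 -1.41874790e-01]
 [ 0.00000000e+00  0.00000000e+00  0.00000000e+00  1.00000000e+00]]
```

View pics/c0.png

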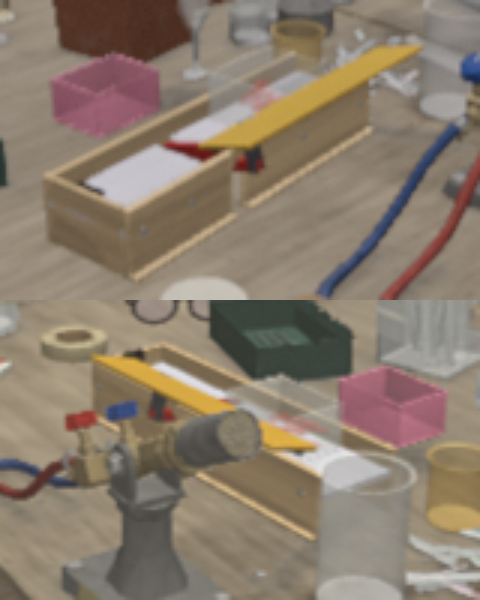

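View pics/w0.png

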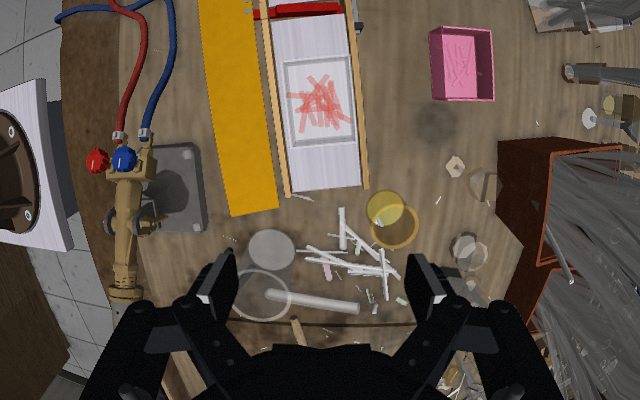

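The wrist view shows the clear tray with red scraps at (322, 103), inside the chute. The pink box at (462, 62) is outside it and is the decoy; the amber jar is elsewhere. The red gate is at (300, 12), the bar's start edge runs (231, 215)–(278, 207), and the beaker is at (270, 265). Next I'll fit the chute frame.

```bash
cat >> h.py <<'E'
def wray(c,u,v):
    K=c['mtx'];p=np.array([(u-K[0,2])/K[0,0],(v-K[1,2])/K[1,1]]);r=np.hypot(*p)
    d=np.r_[p/r*np.sin(r),np.cos(r)];M=c['mount'];R=c['R']
    return c['tcp']+R@M[:3,3],R@(M[:3,:3]@d)
def meet(*rays):
    A=0;b=0
    for o,d in rays:
        d=d/np.linalg.norm(d);P=np.eye(3)-np.outer(d,d);A=A+P;b=b+P@o
    p=np.linalg.solve(A,b);return p,[round(1e3*np.linalg.norm(np.cross(p-o,d/np.linalg.norm(d))),1) for o,d in rays]
E
python3 - <<'E'
from h import *
from scipy.optimize import least_squares
np.set_printoptions(precision=4,suppress=True)
a,b,w=load('s0'),load('d0'),load('w0')
R=lambda c,p:ray(c,*p); W=lambda p:wray(w,*p)
no=meet(W((231,216)),R(a,(391,165)),R(b,(355,234)));ni=meet(W((279,208)),R(b,(369,233.5)))
fo=meet(R(a,(332,199)),R(b,(296.7,203.3)));fi=meet(R(a,(317,198)),R(b,(307,204)))
for n in('no','ni','fo','fi'):print(n,eval(n))
# pose fit x0,y0,yaw from rays & known chute coordinates
pts=[((-96,-200,99),W((231,216))),((-48,-200,85),W((279,208))),((-96,-200,99),R(a,(391,165))),
((-96,55,99),R(a,(332,199))),((-48,55,85),R(a,(317,198))),((-48,-200,85),R(b,(369,233.5))),((-96,-200,99),R(b,(355,234))),((-96,55,99),R(b,(296.7,203.5)))
,((-42.5,-200,60),W((288,194))),((42.5,-200,60),W((366,187)))]
def P(q,p):
    x,y,z=np.array(p)/1e3;c,s=np.cos(q[2]),np.sin(q[2])
    # chute y -> world (s_yaw) ; yaw=0: chute x=world x,y=world y
    return np.array([q[0]+c*x-s*y,q[1]+s*x+c*y,z])
f=lambda q:np.concatenate([np.cross(P(q,p)-r[0],r[1]/np.linalg.norm(r[1])) for p,r in pts])
r=least_squares(f,[.6,0.1,0],loss='soft_l1',f_scale=.003);q=r.x;print('chute',q,np.degrees(q[2]))
print(np.linalg.norm(f(q).reshape(-1,3),axis=1)*1e3)
np.save('q.npy',q)
def inv(X):
    d=np.asarray(X)[...,:2]-q[:2];c,s=np.cos(q[2]),np.sin(q[2]);return np.stack([c*d[...,0]+s*d[...,1],-s*d[...,0]+c*d[...,1],np.asarray(X)[...,2]],-1)*1e3
def wz(p,z):
    o,d=W(p);return inv(o+d*(z-o[2])/d[2])
print('tray top corners',[wz(p,.085) for p in((283,61),(350,56),(294,147),(359,141))])
# obstacles: cloud
for n,c in(('scene',a),('side',b)):
    v,u=np.mgrid[0:400,0:640];D=c['depth'];Rm,o=cam(c)
    X=o+(np.stack([u,v,np.ones_like(u)],-1)@np.linalg.inv(c['mtx']).T@Rm)*D[...,None]
    C=inv(X);m=(D>0)&(C[...,2]>100)&(C[...,2]<330)&(C[...,0]>-220)&(C[...,0]<120)&(C[...,1]>-330)&(C[...,1]<200)
    k=np.unique((C[m]//[30,30,400]).astype(int)[:,:2],axis=0)
    for i in k:
        s=m&(C[...,0]//30==i[0])&(C[...,1]//30==i[1])
        if s.sum()>5:print(n,i*30,'z',C[s][:,2].min().round(),C[s][:,2].max().round(),s.sum())
E
```

```text
no (array([ 0.5334, -0.0336,  0.0972]), [np.float64(1.0), np.float64(0.5), np.float64(0.8)])
ni (array([ 0.5802, -0.028 ,  0.0856]), [np.float64(2.1), np.float64(2.1)])
fo (array([0.5099, 0.2178, 0.0956]), [np.float64(2.0), np.float64(2.0)])
fi (array([0.548 , 0.226 , 0.0855]), [np.float64(0.1), np.float64(0.1)])
chute [0.6062 0.1771 0.1158] 6.632740298076104
[1.1189 2.18   1.7733 2.5037 3.0095 2.6865 2.1892 7.3836 3.4742 1.4506]
tray top corners [array([-24.0196, -61.502 ,  85.    ]), array([ 36.9283, -64.1261,  85.    ]), array([ -24.3493, -143.0333,   85.    ]), array([  37.0836, -144.2671,   85.    ])]
scene [-240 -300] z 179.0 197.0 27
scene [-240 -270] z 158.0 181.0 34
scene [-240 -240] z 141.0 169.0 52
scene [-240 -210] z 123.0 143.0 52
scene [-240 -180] z 101.0 127.0 43
scene [-240 -150] z 100.0 136.0 14
scene [-240 -120] z 116.0 136.0 33
scene [-210 -270] z 148.0 174.0 23
scene [-210 -240] z 138.0 165.0 22
scene [-210 -210] z 115.0 142.0 74
scene [-210 -180] z 111.0 127.0 37
scene [-210 -150] z 100.0 136.0 72
scene [-210 -120] z 116.0 134.0 60
scene [-180 -210] z 100.0 144.0
[... 921 characters left out ...]
] z 122.0 132.0 9
side [-150 -300] z 103.0 110.0 6
side [-120 -330] z 100.0 110.0 60
side [-120 -300] z 100.0 110.0 22
side [-120 -270] z 101.0 109.0 18
side [ -90 -330] z 101.0 108.0 21
side [ -90 -300] z 100.0 108.0 8
side [ -90 -270] z 100.0 109.0 42
side [ -90 -210] z 261.0 329.0 82
side [ -90 -180] z 262.0 330.0 121
side [ -60 -330] z 100.0 109.0 16
side [ -60 -300] z 100.0 109.0 48
side [ -60 -210] z 245.0 330.0 178
side [ -60 -180] z 243.0 330.0 177
side [ -30 -210] z 302.0 329.0 99
side [ -30 -180] z 308.0 322.0 13
side [   0 -210] z 298.0 329.0 121
side [  30 -210] z 243.0 330.0 240
side [  30 -180] z 243.0 322.0 65
side [  60 -210] z 287.0 329.0 65
side [  60 -180] z 299.0 313.0 17
```

>>> move_arm:
  moves: "3 -41 0 0; 0 0 30 -6.6; 0 0 30 0; 0 0 0 0; 0 0 0 0"
  gripper: 70

```text
t: 0.78
tcp_pos: [0.5845, 0.003, 0.1722]
orientation: [[-0.115, 0.993, 0.001], [0.993, 0.115, -0.0], [-0.0, 0.001, -1.0]]
wrist_force: [-0.1, 0.2, 0.0]
width: 0.0699
grip_force: 0.0
```

```bash
python3 - <<'E'
from h import *
w=snap('wrist','w1')
E
```

```text
(no output)
```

View pics/w1.png

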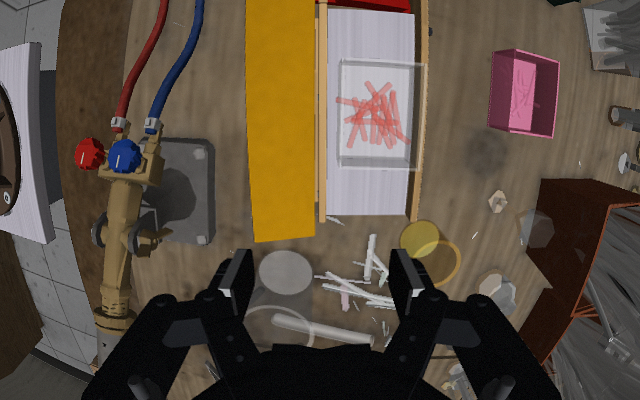

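```bash
python3 - <<'E'
from h import *
np.set_printoptions(precision=1,suppress=True)
w0,w1=load('w0'),load('w1');q=np.load('q.npy')
def inv(X):
    d=X[:2]-q[:2];c,s=np.cos(q[2]),np.sin(q[2]);return np.r_[c*d[0]+s*d[1],-s*d[0]+c*d[1],X[2]]*1e3
def wz(p,z,w=w1):
    o,d=wray(w,*p);return inv(o+d*(z-o[2])/d[2])
print('bar no ni',wz((254,242),.099),wz((315,235),.085),'tri',[(inv(x[0]),x[1]) for x in(meet(wray(w0,231,216),wray(w1,254,242)),meet(wray(w0,279,208),wray(w1,315,235)))])
print('nearwall',wz((323,222),.06),wz((323,5),.06),'far',wz((412,221),.06),wz((425,5),.06))
print('gate',wz((408,10),.043),wz((330,10),.057))
for n,p in dict(nl=(336,168),nr=(414,168),fl=(341,60),fr=(426,63)).items():print(n,wz(p,.085),wz(p,.04))
print('tri nl',[(inv(x[0]),x[1]) for x in(meet(wray(w0,294,147),wray(w1,336,168)),meet(wray(w0,359,141),wray(w1,414,168)))])
# finger tips as seen: ray at tool depth
print('tcp chute',inv(w1['tcp']))
for p in((236,312),(405,312),(222,316),(420,316)):
    print(p)
E
```

```text
bar no ni [ -95.6 -200.5   99. ] [ -47.3 -200.7   85. ] tri [(array([ -95.8, -201.1,   97.3]), [np.float64(0.3), np.float64(0.3)]), (array([ -47.8, -201.9,   84.1]), [np.float64(0.8), np.float64(0.8)])]
nearwall [ -40.5 -200.1   60. ] [-40.6 -13.4  60. ] far [  41.7 -200.    60. ] [44.4 -7.3 60. ]
gate [34.1 -8.9 43. ] [-34.9 -17.   57. ]
nl [ -30.9 -144.1   85. ] [ -28.6 -155.4   40. ]
nr [  30.7 -143.5   85. ] [  45.  -154.7   40. ]
fl [-27.8 -62.9  85. ] [-24.9 -58.2  40. ]
fr [ 36.3 -61.5  85. ] [ 51.8 -56.5  40. ]
tri nl [(array([ -28.5, -149.7,   55.4]), [np.float64(1.9), np.float64(1.9)]), (array([  39.7, -149.7,   57.3]), [np.float64(0.7), np.float64(0.7)])]
tcp chute [ -41.6 -170.4  172.2]
(236, 312)
(405, 312)
(222, 316)
(420, 316)
```

>>> move_arm:
  moves: "0 0 30 0; 0 0 30 0; 0 0 10 0; 0 0 0 0"

```text
t: 1.32
tcp_pos: [0.5843, 0.003, 0.1018]
orientation: [[-0.115, 0.993, 0.0], [0.993, 0.115, -0.0], [-0.0, 0.0, -1.0]]
wrist_force: [-0.4, -0.2, -0.5]
width: 0.0699
grip_force: 0.0
```

>>> move_arm:
  moves: "0 0 6 0; 0 0 6 0; 0 0 6 0; 0 0 6 0; 0 0 0 0"

```text
t: 1.95
tcp_pos: [0.5839, 0.003, 0.0769]
orientation: [[-0.115, 0.993, -0.0], [0.993, 0.115, 0.0], [0.0, -0.0, -1.0]]
wrist_force: [-0.3, 1.1, 2.3]
width: 0.0702
grip_force: 1.0
```

>>> move_arm:
  moves: "0 0 6 0; 0 0 6 0; 0 0 6 0; 0 0 4 0; 0 0 0 0"

```text
t: 2.58
tcp_pos: [0.5839, 0.0031, 0.055]
orientation: [[-0.115, 0.993, -0.001], [0.993, 0.115, 0.0], [0.0, -0.001, -1.0]]
wrist_force: [-3.4, -0.1, 4.7]
width: 0.0698
grip_force: 2.0
```

```bash
python3 - <<'E'
from h import *
w=snap('wrist','w2');a=snap('scene','s2');b=snap('side','d2')
x=cv2.imread('pics/s2.png')[140:240,250:410];y=cv2.imread('pics/d2.png')[185:285,265:425]
z=cv2.imread('pics/w2.png')
cv2.imwrite('pics/c2.png',np.hstack([np.vstack([cv2.resize(x,(400,250)),cv2.resize(y,(400,250))]),cv2.resize(z[0:400,180:500],(400,500))]))
E
```

```text
(no output)
```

View pics/c2.png

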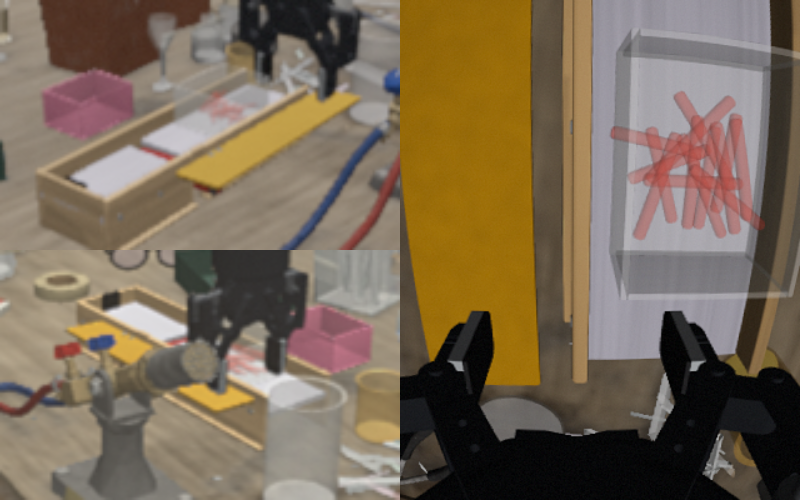

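The pressed bar looks nearly level with the left fingertip on it. The right finger is behind the tray, inside the chute. I'll check the bar's height by depth.

```bash
cat > ang.py <<'E'
from h import *
def inv(X):
    q=np.load('q.npy');d=X[...,:2]-q[:2];c,s=np.cos(q[2]),np.sin(q[2]);return np.stack([c*d[...,0]+s*d[...,1],-s*d[...,0]+c*d[...,1],X[...,2]],-1)*1e3
def cloud(c):
    v,u=np.mgrid[0:400,0:640];Rm,o=cam(c)
    return inv(o+(np.stack([u,v,np.ones_like(u)],-1)@np.linalg.inv(c['mtx']).T@Rm)*c['depth'][...,None])
def bar(c):
    C=cloud(c);h=cv2.cvtColor(c['color'],cv2.COLOR_RGB2HSV)
    m=(h[...,0]>18)&(h[...,0]<28)&(h[...,1]>190)&(C[...,2]>40)&(C[...,2]<110)&(abs(C[...,0]+85)<35)&(C[...,1]<60)&(C[...,1]>-205)
    m=cv2.erode(m.astype(np.uint8),np.ones((3,3)))>0
    P=C[m];k=np.linalg.lstsq(np.c_[P[:,0]+87,P[:,1]+70,np.ones(len(P))],P[:,2],rcond=None)[0]
    return len(P),k
E
python3 - <<'E'
from ang import *
np.set_printoptions(precision=4,suppress=True)
for n in('s0','d0','s2','d2'):print(n,bar(load(n)))
E
```

```text
s0 (0, array([0., 0., 0.]))
d0 (0, array([0., 0., 0.]))
s2 (0, array([0., 0., 0.]))
d2 (0, array([0., 0., 0.]))
```

```bash
sed -i 's/>18)/>14)/; s/<28)/<32)/; s/>190/>120/' ang.py; python3 - <<'E'
from ang import *
np.set_printoptions(precision=4,suppress=True)
c=load('s0');print(cv2.cvtColor(c['color'],cv2.COLOR_RGB2HSV)[182,350],cloud(c)[182,350])
for n in('s0','d0','s2','d2'):print(n,bar(load(n)))
E
```

```text
[ 21 159 194] [-67.2795 -53.1779  91.4906]
s0 (344, array([-0.2877, -0.0018, 97.869 ]))
d0 (185, array([-0.2886,  0.0001, 96.4786]))
s2 (646, array([-0.0536, -0.0013, 63.2393]))
d2 (212, array([-0.0559, -0.0005, 61.8721]))
```

>>> move_arm:
  moves: "0 0 4 0; 0 0 4 0; 0 0 0 0"

```text
t: 3.1
tcp_pos: [0.5839, 0.003, 0.047]
orientation: [[-0.115, 0.993, -0.0], [0.993, 0.115, 0.0], [0.0, -0.0, -1.0]]
wrist_force: [-3.1, -0.5, 5.0]
width: 0.07
grip_force: 2.4
```

```bash
python3 - <<'E'
from ang import *
np.set_printoptions(precision=4,suppress=True)
snap('scene','s3');snap('side','d3')
for n in('s3','d3'):print(n,bar(load(n)))
print(env.state()['wrist_force'])
E
```

```text
s3 (680, array([ 0.0065, -0.0014, 54.7453]))
d3 (220, array([-0.0153, -0.0006, 53.2826]))
[-3.7105 -0.6534  4.933 ]
```

>>> move_arm:
  moves: "3 0 0 0; 4 0 0 0; 4 0 0 0; 4 0 0 0; 6 0 0 0; 6 0 0 0; 6 0 0 0; 6 0 0 0; 6 0 0 0; 0 0 0 0"

```text
t: 4.45
tcp_pos: [0.5787, 0.0486, 0.0473]
orientation: [[-0.115, 0.993, 0.0], [0.993, 0.115, 0.001], [0.0, 0.0, -1.0]]
wrist_force: [0.5, 2.6, 4.1]
width: 0.07
grip_force: 1.9
```

```bash
python3 - <<'E'
from ang import *
np.set_printoptions(precision=4,suppress=True)
snap('scene','s4');snap('side','d4');snap('wrist','w4')
for n in('s4','d4'):print(n,bar(load(n)))
s=env.state();print(s['wrist_force'],inv(s['tcp_pos']))
cv2.imwrite('pics/c4.png',cv2.imread('pics/w4.png')[:,150:520])
E
```

```text
s4 (642, array([ 0.0041, -0.0016, 55.0045]))
d4 (242, array([ 0.0014, -0.0009, 53.4092]))
[-0.5374  2.5802  3.9089] [ -42.1523 -124.7672   47.2463]
```

View pics/c4.png

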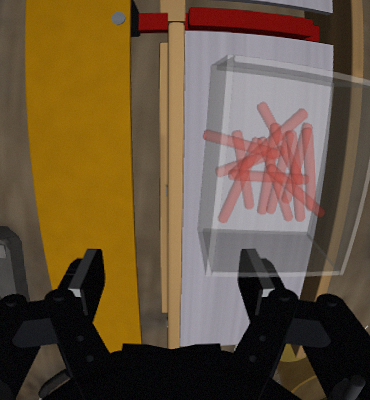

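```bash
python3 - <<'E'
from ang import *
np.set_printoptions(precision=1,suppress=True)
for n,P in(('w2',((414*0.8-.8*400+180+0,0),)),('w4',())):pass
def wz(n,p,z):
    w=load(n);o,d=wray(w,*p);return inv(o+d*(z-o[2])/d[2])
# w2 panel: x=180+(X-400)*0.8, y=Y*0.8
for X,Y in((625,297),(790,297),(637,30)):
    p=(180+(X-400)*.8,Y*.8);print('w2',p,wz('w2',p,.085))
for X,Y in((210,275),(343,275),(228,56)):print('w4',wz('w4',(150+X,Y),.085))
# red scraps centroid at z .05
for n in('w1','w2','w4'):
    h=cv2.cvtColor(load(n)['color'],cv2.COLOR_RGB2HSV);m=((h[...,0]<8)|(h[...,0]>172))&(h[...,1]>60)
    m[:,:320]=0;m[:,470:]=0;m[:45]=0;m[235:]=0
    v,u=np.nonzero(m);print(n,len(v),wz(n,(u.mean(),v.mean()),.048))
for n in('s3','s4'):
    C=cloud(load(n));h=cv2.cvtColor(load(n)['color'],cv2.COLOR_RGB2HSV);m=((h[...,0]<8)|(h[...,0]>172))&(h[...,1]>30)&(abs(C[...,0])<39)&(C[...,1]<-15)&(C[...,1]>-170)
    print(n,m.sum(),C[m].mean(0))
E
```

```text
w2 (360.0, 237.60000000000002) [ -27.1 -143.6   85. ]
w2 (492.0, 237.60000000000002) [  34.6 -145.8   85. ]
w2 (369.6, 24.0) [-25.7 -61.2  85. ]
w4 [ -27.1 -111.2   85. ]
w4 [  35.3 -115.6   85. ]
w4 [-23.9 -28.4  85. ]
w1 2038 [   5.1 -107.3   48. ]
w2 6285 [   5.3 -106.9   48. ]
w4 6443 [  6.6 -75.5  48. ]
s3 133 [-18.1 -77.9  96.6]
s4 132 [-15.9 -45.7  88.5]
```

The tray moved 32 mm with the finger and the gate is flush. I'll carry on pushing.

>>> move_arm:
  moves: "6 0 0 0; 8 0 0 0; 8 0 0 0; 8 0 0 0; 8 0 0 0; 8 0 0 0; 8 0 0 0; 8 0 0 0; 6 0 0 0; 0 0 0 0"

```text
t: 5.85
tcp_pos: [0.5709, 0.1161, 0.0474]
orientation: [[-0.115, 0.993, 0.0], [0.993, 0.115, 0.001], [0.001, 0.0, -1.0]]
wrist_force: [-0.7, 2.2, 4.5]
width: 0.0701
grip_force: 2.0
```

```bash
python3 - <<'E'
from ang import *
np.set_printoptions(precision=4,suppress=True)
snap('scene','s5');snap('side','d5');snap('wrist','w5')
for n in('s5','d5'):print(n,bar(load(n)))
s=env.state();print(s['wrist_force'],inv(s['tcp_pos']))
h=cv2.cvtColor(load('w5')['color'],cv2.COLOR_RGB2HSV);m=((h[...,0]<8)|(h[...,0]>172))&(h[...,1]>60)
m[:,:320]=0;m[:,490:]=0;m[:60]=0;m[235:]=0
v,u=np.nonzero(m);w=load('w5');o,d=wray(w,u.mean(),v.mean());print(len(v),inv(o+d*(.048-o[2])/d[2]))
E
```

```text
s5 (659, array([ 0.0033, -0.0011, 54.9885]))
d5 (238, array([-0.0031, -0.0007, 53.4497]))
[-0.1509  3.0106  3.5891] [-42.0162 -56.9578  47.3679]
7728 [ 2.4525 -5.8478 48.    ]
```

>>> move_arm:
  moves: "6 0 0 0; 8 0 0 0; 8 0 0 0; 8 0 0 0; 8 0 0 0; 8 0 0 0; 8 0 0 0; 8 0 0 0; 6 0 0 0; 4 0 0 0"

```text
t: 7.25
tcp_pos: [0.5627, 0.1873, 0.0473]
orientation: [[-0.115, 0.993, 0.0], [0.993, 0.115, -0.0], [-0.0, 0.0, -1.0]]
wrist_force: [0.9, -5.4, 5.9]
width: 0.0701
grip_force: 3.1
```

```bash
python3 - <<'E'
from ang import *
np.set_printoptions(precision=4,suppress=True)
snap('scene','s6');snap('side','d6');snap('wrist','w6')
for n in('s6','d6'):print(n,bar(load(n)))
s=env.state();print(s['wrist_force'],inv(s['tcp_pos']))
x=cv2.imread('pics/s6.png')[140:260,230:420];z=cv2.imread('pics/w6.png')[:,150:520]
cv2.imwrite('pics/c6.png',np.hstack([cv2.resize(x,(420,400)),z]))
E
```

```text
s6 (654, array([ 0.0027, -0.001 , 54.9594]))
d6 (259, array([-0.005 ,  0.0004, 53.7009]))
[0.0703 2.2631 3.027 ] [-42.0254  15.4579  47.3137]
```

View pics/c6.png

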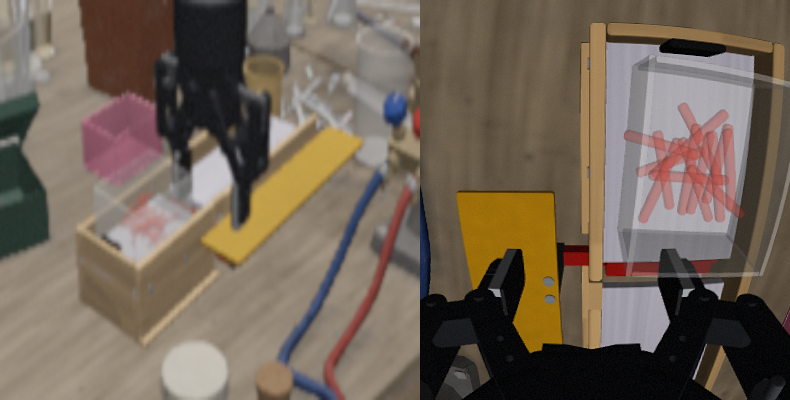

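The tray's back face is at y≈26, so its centre is at about 69, against the 48 needed. I'll back off 3 mm and lift straight up.

>>> move_arm:
  moves: "-3 0 0 0; 0 0 -4 0; 0 0 -8 0; 0 0 -8 0; 0 0 -8 0; 0 0 -8 0; 0 0 -10 0; 0 0 -20 0; 0 0 -40 0; 0 0 -50 0"

```text
t: 8.65
tcp_pos: [0.5623, 0.1837, 0.204]
orientation: [[-0.115, 0.993, -0.003], [0.993, 0.115, -0.001], [-0.0, -0.003, -1.0]]
wrist_force: [-0.7, 0.6, 0.7]
width: 0.0701
grip_force: 0.0
```

>>> move_arm:
  moves: "-20 0 -20 0; -50 0 0 0; -50 0 0 0; -50 0 0 0; 0 0 0 0; 0 0 0 0"

```text
t: 9.4
tcp_pos: [0.5823, 0.0151, 0.2233]
orientation: [[-0.114, 0.993, -0.001], [0.993, 0.114, 0.0], [0.0, -0.001, -1.0]]
wrist_force: [-0.2, 0.5, -0.1]
width: 0.07
grip_force: 0.0
```

```bash
python3 - <<'E'
from ang import *
np.set_printoptions(precision=4,suppress=True)
snap('scene','s7');snap('side','d7');snap('wrist','w7')
for n in('s7','d7'):print(n,bar(load(n)))
s=env.state();print(s['t'],s['wrist_force'],inv(s['tcp_pos']))
x=cv2.imread('pics/s7.png')[140:300,200:420];z=cv2.imread('pics/w7.png')[:,150:520]
cv2.imwrite('pics/c7.png',np.hstack([cv2.resize(x,(430,312)),z[:312]]))
E
```

```text
s7 (329, array([-0.2801, -0.0014, 97.8402]))
d7 (192, array([-0.2874, -0.0002, 96.5362]))
9.55 [ 0.3146  0.5737 -0.3563] [ -42.1805 -157.2504  223.3934]
```

View pics/c7.png

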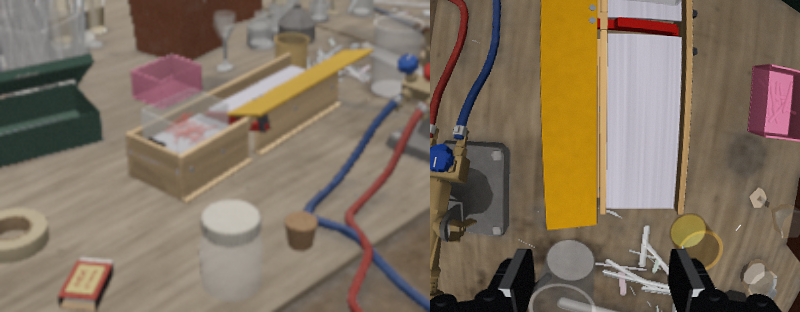

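The tray is in the bay behind the gate, which is fully up: the bar's slope is back to its starting −0.28. The bystanders stand as before and the hand is clear.

```bash
python3 -c "
from cell import env
print(env.job_done())"
```

```text
the job is handed in; nothing more can be done
None
```

The job is handed in: the tray is past the gate with its centre at about y 69 mm (over 48 needed), the gate is fully up behind it, the bystanders look undisturbed, and the hand was clear at about 9.6 s.

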